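# Lift the upper burr out of the coffee grinder

## Robot

A 7-joint arm with a two-finger parallel gripper is mounted at the origin on a cart in front of the work surface, level with it; the furniture and walls round the work are solid. World frame = base frame: x ahead of the robot, y to its left, z up, the work surface at z = 0. Lengths are in mm, angles in rad, forces in N, time in s.
With the tool pointing down it reaches from about 425 to 825 mm from the base axis. Payload 3.6 kg.
Tool frame: the origin (TCP) lies midway between the tips of the shut fingers; the grasp point (between the pads) lies 19 mm behind it (grip_point_offset is the distance from the TCP to the grasp point, in mm); z points along the fingers, y is the line along which they close (so a half turn about z gives the same grasp; the last joint's range is limited). The gripper opens to 85 mm and grips with 20 to 120 N. Pads are 22 mm wide; open, the fingers measure 114 mm over their backs; the gripper's body (76 mm by 85 mm) begins 54 mm behind the grasp point. The pads swing forward as they close: fully open they stand 13 mm farther back than shut.
Start: joints at [-1.254, 0.615, -0.013, 1.423, 0.008, 1.103, -0.04], TCP at [218.446, 612.162, 201.997] pointing down, gripper open.
Joint ranges: [-3.12, 3.12], [-0.3, 2.06], [-1.34, 1.32], [0.26, 2.42], [-1.36, 4.5], [0.01, 1.98], [-2.84, 2.84]. Speed limits (rad/s): [2.79, 2.79, 3.14, 3.14, 3.14, 3.14, 3.14].

## Interface

Orientations are given as a unit quaternion [w, x, y, z].
In Python, from station import get_obs, grab_frame, sign_off, look_for, grip_point_offset gives the robot as it stands.
- The arm moves only by the tool move_arm, never from a script. Its argument "plan" is text: rows parted by semicolons, each of 7 numbers parted by spaces: the shift along the tool's x, y, z normalised to -1 to 1, where 1 is 0.2 m, then the turn, a rotation vector about the tool's x, y, z normalised to -1 to 1, where 1 is 0.5 rad, then the closure, from -1 (fully open) to 1 (shut). A call has 1 to 12 rows; each row is the pose to reach, as a shift and turn from the pose commanded when the call began, along the tool's axes at that moment; what a row does not reach only later rows make up. A row lasts 1/12 s, in which the tool goes at most 41.7 mm and 7.16 degrees, less where a joint would pass 70% of its speed; a pose out of reach is approached as far as the arm can. A call with a number of a shift or a turn outside -1 to 1 is refused whole. A call with a gripper value outside its range is refused whole. The fingers move at their own pace and stop on an object; "grip_force" is the grip in N (left out, the last holds). Time passes only in rows, so rows that repeat a pose let the fingers close. It gives the time, the measured TCP pose, the force, the opening and the grip force at its end, in the units of the state.
- get_obs(): the state, without advancing time (a new reading comes with each control period).
- grab_frame(name): name is "scene" or "top"; returns a dict with "pixels" (384x512x3 uint8, blue, green, red), "K" (3x3 intrinsics, pixels), "eye" and "attitude" of the camera in the world. Camera axes: x right, y down, z forward; pixel columns grow to the right and rows downward; lengths in mm; the calibration is good to about 2 mm. A picture is of the moment at which its call begins. There is no depth.
- sign_off(): hands the job in; it is judged then, once.
Trained networks look in a picture, given as the dict that the camera call returned (one of the last four; its "shot" number tells which), for a name from the list of things; names that differ only in an ending like _2 or _b are one class to them, and where a whole thing is asked for, a point or a joint stands for the part that bears it (a point fixed in the world has none). Each returns a list of dicts, best first, with "score" (0 to 1); they miss things now and then, are a little off and sometimes report something else, mostly with a low value. They report only what shows in the picture. A call takes as long as a camera call. They do not tell look-alikes from the thing itself.
- look_for(thing, picture): "location" ([column, row] in pixels, amid what is visible of it).
The state is a dict: "clock": time; "q": joint angles; "qvel": joint speeds; "effort": joint torques, N m; "ee_pos": TCP position; "tcp_rot": TCP orientation; "contact_force": force on the tool from outside, world axes, zero at the start; "moment": the same for the moment, N m; "grip_width": opening from 0.0 (shut) to 1.0 (fully open); "grip_force": force on a finger pad.
Only numpy, scipy, OpenCV 4.12 (cv2) and the standard library are available. Lean on these libraries where they do the work, as an engineer would, in place of code of your own. Each camera call takes 0.05 s, during which the arm holds its last target. There are 200 camera calls.

## Task

The coffee grinder's burrs are due for brushing, and its hopper is already off. Undo the upper burr carrier, the black cap with the red grip bar: it is held in the collar by a quick thread that may be right-handed or left-handed, so try a little one way and, if it stops at once, do not force it but go the other way. Lift it straight out, leave everything else where it stands, and finish while still holding it level and still over the collar (so that loose grounds fall back in), a good hand's width, about 10 cm, up from its seat.

Things in the scene. Friction and masses are not known exactly. Their poses are not given: they have to be found in the camera images.
- grinder: Dark grey coffee grinder, hopper off, fixed. Origin on the table under the axis of its round head; z up, +x towards its motor housing, a box 100 x 116 mm, 181 mm tall, middle 101 mm from the axis. The head, 100 mm across, ends above in an aluminium collar, rim 176 mm above the table. Position and yaw vary.
- collar_seat (a point): Centre of the carrier's seat inside the collar, on the head's axis, 165 mm above the table. Thread: the wrong way it meets a hard stop within 0.1 rad; the right way it turns easily to a hard stop at 1.22 rad from the start without rising, and lifts out from 0.94 on (best 1.08); before that a pull stops after 1 to 4 mm. Hand unseen, differs by start: right-hand loosens anticlockwise from above.
- carrier: Upper burr carrier, 0.2 kg, loose but locked at the start: black cover plate 96 mm across, top 16 mm above the origin; red grip bar 62 mm long, 16 thick, up to 54 mm above the origin. Origin on its axis under the lugs, at the seat at first; z up, x along the bar (white mark at +x), at first along the grinder's x within 0.05 rad. A burr 46 mm across reaches 20 mm below the origin. 2 mm side play.
- carrier_grip (a point): Where to pinch the carrier (along its y, across the bar): on its axis in the red bar, 40 mm above the carrier's origin, 14 mm below the bar's top; fingertips may reach 22 mm below this point before they meet the cover plate. Moves with the carrier. Turning the hand more than 0.25 rad on past a stop is forcing it.
- hopper: The clear hopper taken off the grinder, standing upside down, 125 mm across, 121 mm tall. Origin at the centre of its underside. Leave alone.
- burr_brush: Brush lying on the table, 170 mm long. Leave alone.
- mug_1: Dark green mug, 82 mm across, 89 mm tall. Leave alone.
- spice_jar_1: Spice jar with a green cap, 46 mm across, 106 mm tall. Leave alone.
- spice_jar_2: Spice jar with a yellow-brown cap, 42 mm across, 106 mm tall. Leave alone.
There are look-alikes about, which are no part of the job. Leave any purple or turquoise look-alike of the carrier alone.

How it is judged (in metres and radians):
On the way:
1. the carrier is unscrewed: turned by more than 0.6 rad from its locked position while still in its seat (angle between the x axis of carrier and the x axis of grinder, either way round above 0.6 rad and z of carrier in the frame of collar_seat below 0.012 m), for 0.1 s.
At the end, for the whole second after the job is handed in: The fingers hold the burr carrier free in the air (gripped with more than 2 N, not touching the grinder), its origin 70 to 150 mm above the seat and within 30 mm of the head's axis, level within 0.2 rad and at rest (under 0.02 m/s) (z of carrier in the frame of collar_seat between 0.07 and 0.15 m and horizontal distance between carrier and collar_seat below 0.03 m and angle between carrier's own z axis and vertical below 0.2 rad and contact force between the fingers and carrier above 2 N and contact force between carrier and grinder below 0.1 N and linear speed of carrier below 0.02 m/s); the arm keeps its last pose, push and grip.
It fails at once if a bystander (hopper, brush, mug or spice jar) is moved by more than 3 cm (distance of any of hopper, burr_brush, mug_1, spice_jar_1, spice_jar_2 from where it was at the start of the episode above 0.03 m).
It fails at once if the carrier is forced against a stop: the fingers press on it with more than 450 N in all (contact force between the fingers and carrier above 450 N).
It also fails if it takes over 38 s, if anything falls off the work surface, if the arm or the gripper's body presses on something with over 40 N, if the wrist force passes 120 N, or if a joint passes its speed limit or range.

## Working session

There is one attempt and no reset: what is moved stays moved. The work goes in short steps, Python scripts to look and compute and a tool call to move; the robot and the scene stay as the last step left them, time stands still between calls to the robot, and variables do not carry over. Pictures are saved under pics/ and viewed, at most 10 in all, crops included, and the job is handed in when it is done.

Besides the shell and the picture viewer there is one more tool, called as name(argument=value, ...), one argument or row to a line, values as JSON. move_arm: Moves the arm, as the interface text tells. Scaled input: -1 to 1 covers 0.2 m each way for a shift and 0.5 rad each way for a turn. Its arguments: {"type":"object","properties":{"plan":{"type":"string"},"grip_force":{"type":"number"}},"required":["plan"]}

```bash
ls; mkdir -p pics; cat > h.py <<'E'
import numpy as np, cv2
from scipy.spatial.transform import Rotation as R
from station import *
def rot(q): return R.from_quat(np.roll(np.array(q,float),-1)) if np.size(q)==4 else R.from_matrix(q)
def ray(f,px):
    d=np.linalg.inv(f["K"])@[px[0],px[1],1]; return np.array(f["eye"],float), rot(f["attitude"]).apply(d)
def atz(f,px,z):
    e,d=ray(f,px); return e+d*(z-e[2])/d[2]
def proj(f,p):
    c=rot(f["attitude"]).inv().apply(np.array(p,float)-f["eye"]); u=np.array(f["K"])@c; return u[:2]/u[2]
E
python3 - <<'E'
from h import *
a=grab_frame("scene");b=grab_frame("top")
cv2.imwrite("pics/a.png",np.vstack([a["pixels"]]));cv2.imwrite("pics/b.png",b["pixels"])
for f in(a,b):
    print(f["eye"],f["attitude"])
    for t in("carrier","grinder","carrier_grip","hopper","burr_brush","mug_1","spice_jar_1"):
        print(t,[(np.round(r["location"]),round(r["score"],2)) for r in look_for(t,f)])
o=get_obs();print(o,grip_point_offset)
E
```

```text
pics
[-342.18748827  675.59242041 1343.57441664] [ 0.15905841 -0.42378601  0.83134077 -0.32245676]
carrier []
grinder [(array([259., 154.]), 0.81), (array([297., 159.]), 0.66)]
carrier_grip []
hopper [(array([177., 278.]), 0.54)]
burr_brush [(array([322., 203.]), 0.65)]
mug_1 [(array([351., 174.]), 0.79)]
spice_jar_1 [(array([313., 163.]), 0.66), (array([298., 160.]), 0.64)]
[-512.00392353  189.06904794 1469.68929401] [ 0.20944233 -0.6120699   0.71709643 -0.25937822]
carrier [(array([291., 252.]), 0.83), (array([232., 200.]), 0.63)]
grinder [(array([279., 199.]), 0.66)]
carrier_grip [(array([292., 248.]), 0.72), (array([280., 181.]), 0.71), (array([232., 199.]), 0.68)]
hopper [(array([141., 242.]), 0.61), (array([281., 181.]), 0.31)]
burr_brush [(array([330., 228.]), 0.76)]
mug_1 [(array([372., 212.]), 0.97)]
spice_jar_1 [(array([323., 175.]), 0.79), (array([340., 183.]), 0.67)]
{'clock': 0.8, 'q': array([-1.25449063,  0.61484684, -0.01259443,  1.42339769,  0.00808169,
        1.10340026, -0.04042683]), 'qvel': array([ 3.96538897e-04,  7.25086808e-04, -3.13744884e-04, -6.51269073e-05,
        1.46922807e-04,  1.40136223e-03, -9.42701803e-04]), 'effort': array([ 2.89033587e-04, -4.69059527e+01,  2.58585652e-01, -1.71335202e+01,
        9.91038425e-03,  1.66747803e-03, -1.26461325e-05]), 'ee_pos': array([218.45071352, 612.1639428 , 202.03253236]), 'tcp_rot': array([-2.48299058e-05,  1.70563506e-01,  9.85346685e-01,  2.53789946e-06]), 'contact_force': array([0.04444011, 0.15182571, 0.10797172]), 'moment': array([ 0.01783094,  0.01673897, -0.10733767]), 'grip_force': 0.0, 'grip_width': 1.0017582372413527} 18.700000000000003
```

View pics/a.png

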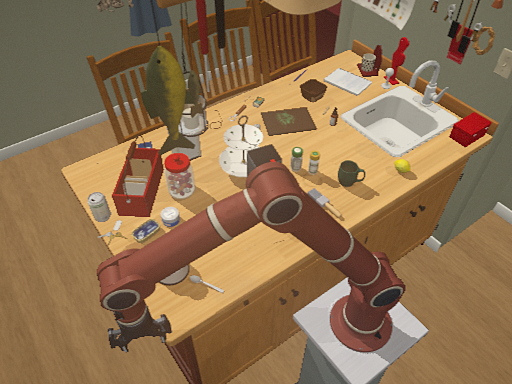

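View pics/b.png

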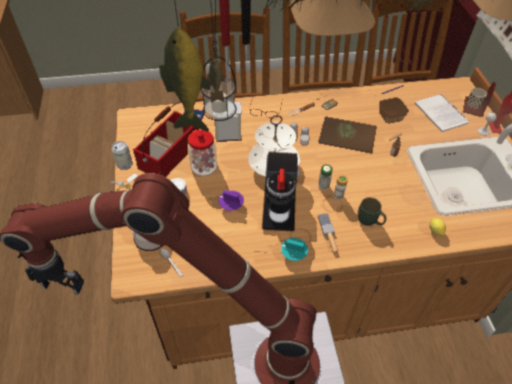

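```bash
python3 - <<'E'
from h import *
b=grab_frame("top")
cv2.imwrite("pics/c.png",cv2.resize(b["pixels"][140:270,210:340],(780,780*130//130),interpolation=cv2.INTER_CUBIC)[:600])
for z in(0,181,219): print(z,atz(b,(281,180),z))
E
```

```text
0 [ 728.61273562 -124.40050969    0.        ]
181 [575.82424065 -85.79507781 181.        ]
219 [543.74709806 -77.69007001 219.        ]
```

View pics/c.png

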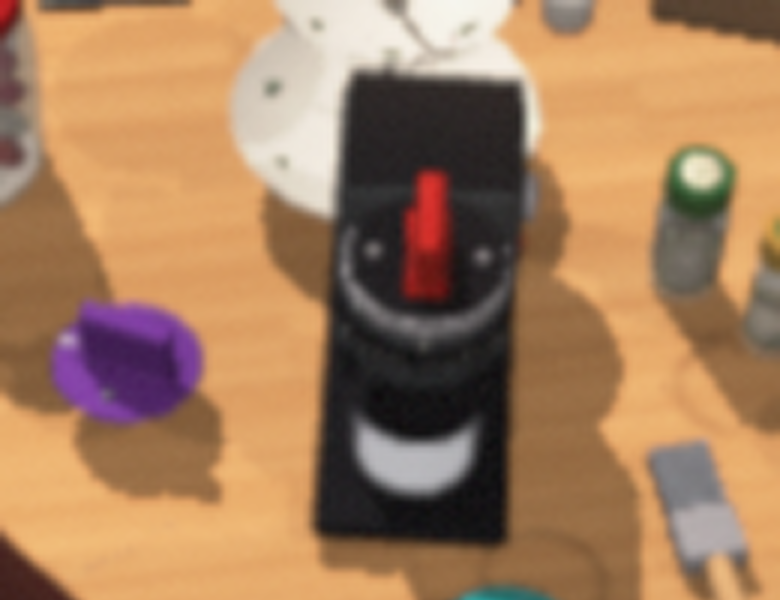

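```bash
cat > fit.py <<'E'
from h import *
from scipy.optimize import minimize
def redmask(f):
    p=f["pixels"].astype(float); r=p[...,2]-np.maximum(p[...,0],p[...,1]); 
    return np.clip(r/60,0,1)
def fitbar(f,guess,z0=181,z1=219,S=8,w=26):
    m=redmask(f); c=proj(f,[guess[0],guess[1],205]).astype(int); x0,y0=c-w//2
    crop=m[y0:y0+w,x0:x0+w]
    def rend(v):
        a=R.from_euler('z',v[2]).as_matrix()[:2,:2]
        P=[]
        for z in(z0,z1):
            for sx in(-31,31):
                for sy in(-8,8): P.append(proj(f,[*(a@[sx,sy]+v[:2]),z]))
        P=((np.array(P)-[x0,y0]+.5)*S)
        im=np.zeros((w*S,w*S),np.uint8); cv2.fillConvexPoly(im,cv2.convexHull(np.round(P*16).astype(np.int32)),255,shift=4)
        return cv2.resize(im,(w,w),interpolation=cv2.INTER_AREA)/255.
    cost=lambda v:((cv2.GaussianBlur(rend(v),(0,0),.6)-crop)**2).sum()
    best=min((minimize(cost,[guess[0],guess[1],y],method='Nelder-Mead',options=dict(initial_simplex=[[guess[0],guess[1],y],[guess[0]+8,guess[1],y],[guess[0],guess[1]+8,y],[guess[0],guess[1],y+.15]])) for y in guess[2]),key=lambda r:r.fun)
    return best.x,best.fun,crop.sum()
E
python3 - <<'E'
from fit import *
b=grab_frame("top")
print(fitbar(b,(550,-78,(-.2,0,.2))))
pts=[(268.3,152.5),(297,153.7),(267.2,171.5),(297.5,171.5)]
for p in pts: print(atz(b,p,181))
# collar rim visible ends/front: leftmost, rightmost, bottom
for p in((340,250),(512,255),(422,335)): print(atz(b,(210+p[0]/6,140+p[1]/6),176))
o=get_obs();print(rot(o["tcp_rot"]).as_matrix().round(3))
E
```

```text
(array([ 5.64682276e+02, -8.28261625e+01, -8.94740944e-02]), np.float64(35.488734757185355), np.float64(188.98333333333332))
[714.89987073 -64.7494959  181.        ]
[ 693.28898659 -168.61304596  181.        ]
[622.62767457 -44.56553855 181.        ]
[ 606.58712387 -151.87470028  181.        ]
[579.91488498 -35.36497697 176.        ]
[ 561.08840307 -134.67880162  176.        ]
[509.52432109 -70.94545319 176.        ]
[[-0.942  0.336 -0.   ]
 [ 0.336  0.942 -0.   ]
 [ 0.    -0.    -1.   ]]
```

```bash
sed -i 's/r=p\[.*$/r=p[...,2]-2.2*p[...,1]/' fit.py; python3 - <<'E'
from fit import *
b=grab_frame("top")
x,c,s=fitbar(b,(560,-84,(-.35,-.2,-.05)));print(x,c,s)
E
```

```text
[ 5.66093174e+02 -8.17052947e+01 -3.12724761e-01] 11.09917057752774 126.95666666666668
```

```bash
python3 - <<'E'
from fit import *
b=grab_frame("top")
p=b["pixels"]
print((redmask(b)[162:194,270:296]*9).astype(int).__str__().replace(' ',''))
def quad(x,y,yaw,z):
    a=R.from_euler('z',yaw).as_matrix()[:2,:2]
    return [proj(b,[*(a@[sx,sy]+[x,y]),z]) for sx,sy in((-31,-8),(31,-8),(31,8),(-31,8))]
S=16;o=np.array([255,140]);w=np.array([48,37])
im=cv2.resize(p[o[1]:o[1]+w[1],o[0]:o[0]+w[0]],None,fx=S,fy=S,interpolation=cv2.INTER_CUBIC)
def dr(P,c): cv2.polylines(im,[np.int32(((np.array(P)-o+.5)*S))],True,c,1)
for v,c in(((566,-82,-.31),(0,255,255)),((562,-84.5,-.2),(0,255,0))):
    for z in(181,219): dr(quad(*v,z),c)
x,y,yaw=562,-84.5,-.2
t=np.linspace(0,2*np.pi,60);dr([proj(b,[x+50*np.cos(k),y+50*np.sin(k),176]) for k in t],(255,255,0))
dr([proj(b,[x+48*np.cos(k),y+48*np.sin(k),181]) for k in t],(255,0,255))
a=R.from_euler('z',yaw).as_matrix()[:2,:2]
dr([proj(b,[*(a@[101+sx,sy]+[x,y]),181]) for sx,sy in((-50,-58),(50,-58),(50,58),(-50,58))],(0,255,0))
cv2.imwrite("pics/d.png",im)
E
```

```text
[[00000000000000000000000000]
[00000000000000000000000000]
[00000000000000000000000000]
[00000000000000000000000000]
[00000000000000000000000000]
[00000000000000000000000000]
[00000000002431000000000000]
[00000000029999200000000000]
[00000000049999400000000000]
[00000000039999300000000000]
[00000000049999200000000000]
[00000000069999200000000000]
[00000000289999400000000000]
[00000002999999500000000000]
[00000003999999600000000000]
[00000004999999700000000000]
[00000003999999700000000000]
[00000002999999600000000000]
[00000001999999600000000000]
[00000001999999610000000000]
[00000001899997300000000000]
[00000002788986300000000000]
[00000002788875200000000000]
[00000004988886300000000000]
[00000004997776300000000000]
[00000005998888400000000000]
[00000003998897400000000000]
[00000000445543200000000000]
[00000000000000000000000000]
[00000000000000000000000000]
[00000000000000000000000000]
[00000000000000000000000000]]
```

View pics/d.png

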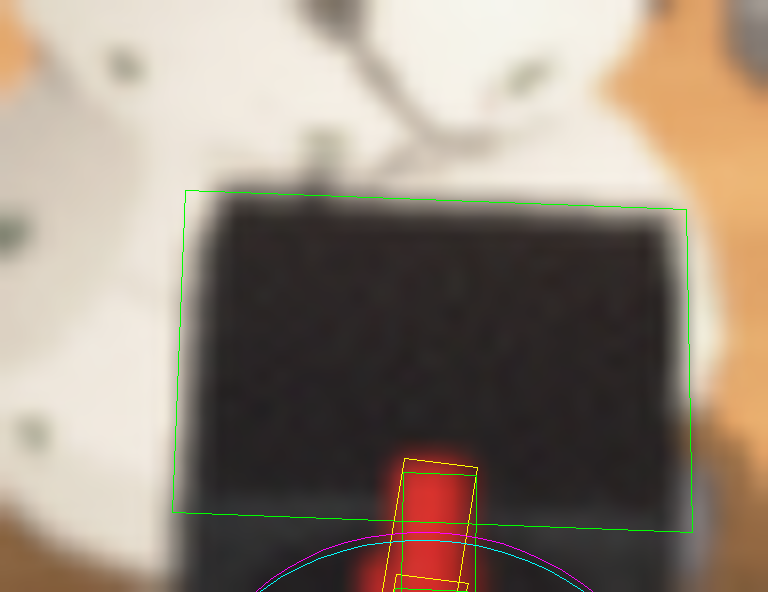

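move_arm(
  plan="0 0 -0.2 0 0 0 -1;-0.15 -0.14 -0.4 0 0 0 -1;-0.3 -0.29 -0.49 0 0 0 -1;-0.45 -0.43 -0.49 0 0 0 -1;-0.6 -0.58 -0.49 0 0 0 -1;-0.75 -0.72 -0.49 0 0 0 -1;-0.85 -0.82 -0.49 0 0 0 -1;-0.93 -0.9 -0.49 0 0 0 -1",
)

```text
clock: 1.67
ee_pos: [335.8, 375.3, 300.6]
tcp_rot: [0.001, 0.173, 0.985, -0.001]
contact_force: [0.1, 0.0, -0.1]
grip_width: 1.003
grip_force: 0.0
```

move_arm(
  plan="-0.15 -0.14 0 0 0 0 -1;-0.3 -0.29 0 0 0 0 -1;-0.45 -0.43 0 0 0 0 -1;-0.6 -0.58 0 0 0 0 -1;-0.75 -0.72 0 0 0 0 -1;-0.85 -0.82 0 0 0 0 -1;-0.93 -0.9 0 0 0 0 -1",
)

```text
clock: 2.25
ee_pos: [449.0, 144.5, 300.4]
tcp_rot: [0.001, 0.173, 0.985, -0.0]
contact_force: [0.1, 0.0, 0.2]
grip_width: 0.998
grip_force: 0.0
```

move_arm(
  plan="-0.15 -0.14 0 0 0 0 -1;-0.3 -0.29 0 0 0 -0.1 -1;-0.45 -0.43 0 0 0 -0.2 -1;-0.6 -0.58 0 0 0 -0.26 -1;-0.75 -0.72 0 0 0 -0.26 -1;-0.85 -0.82 0 0 0 -0.26 -1;-0.93 -0.9 0 0 0 -0.26 -1;-0.93 -0.9 0 0 0 -0.26 -1;-0.93 -0.9 0 0 0 -0.26 -1",
)

```text
clock: 3.0
ee_pos: [562.5, -85.5, 299.7]
tcp_rot: [-0.0, 0.108, 0.994, -0.0]
contact_force: [-0.3, 0.4, 0.1]
grip_width: 1.002
grip_force: 0.0
```

```bash
python3 - <<'E'
from fit import *
o=get_obs();print(o["clock"],o["q"].round(2),o["ee_pos"],rot(o["tcp_rot"]).as_euler('xyz').round(3))
a=grab_frame("scene");b=grab_frame("top")
S=8
def crop(f):
    c=proj(f,[565,-83,230]).astype(int)
    return cv2.resize(f["pixels"][c[1]-37:c[1]+37,c[0]-24:c[0]+24],None,fx=S,fy=S,interpolation=cv2.INTER_CUBIC),c
A,ca=crop(a);B,cb=crop(b);print(ca,cb)
cv2.imwrite("pics/e.png",np.hstack([A,B]))
E
```

```text
3.0 [-0.05  0.41  0.24  1.51 -0.1   1.23  1.57] [562.51088476 -85.48821367 299.67605863] [-3.141 -0.     2.926]
[276 161] [281 173]
```

View pics/e.png

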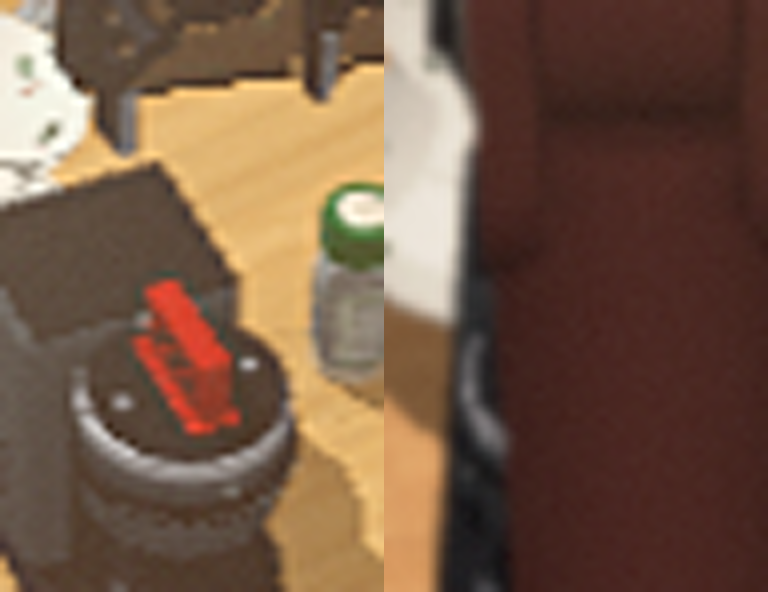

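```bash
python3 - <<'E'
from fit import *
a=grab_frame("scene")
c=np.array([276,161])-[24,37]-.5
P=np.array([atz(a,c+np.array(p)/8,219) for p in((147,290),(172,282),(230,352),(207,372))])[:,:2]
print(P.round(1),P.mean(0)); d=P[0]+P[1]-P[2]-P[3];print(np.arctan2(d[1],d[0]),np.hypot(*d)/2)
Q=np.array([atz(a,c+np.array(p)/8,181) for p in((160,162),(238,272),(35,345))])[:,:2]
print(Q); d=Q[0]-Q[1];print(np.arctan2(d[1],d[0]),np.hypot(*d)); d=Q[1]-Q[2];print(np.arctan2(d[0],-d[1]),np.hypot(*d))
e=(Q[0]+Q[2])/2; print('hous c',e)
# fasteners symmetric on cover z=181
m=np.mean([atz(a,c+np.array(p)/8,181) for p in((122,402),(249,364))],0);print(m)
print(fitbar(a,(563,-84,(-.3,-.2,-.1))))
S=12;v=(563,-85,-.2)
E
```

```text
[[595.3 -75.8]
 [592.9 -88.3]
 [541.1 -81.6]
 [537.  -65.3]] [566.56480395 -77.74144832]
-0.15570095476601922 55.74092077134557
[[ 696.20161072 -161.68838915]
 [ 611.69562731 -143.93221177]
 [ 627.64208713  -36.11754922]]
-0.20710463141376065 86.35127715699247
-0.14684162033603404 108.98757287007105
hous c [661.92184892 -98.90296919]
[566.71636568 -77.95239892 181.        ]
(array([ 5.67193380e+02, -7.63227918e+01, -5.04243591e-01]), np.float64(49.760829627672194), np.float64(75.39666666666666))
```

move_arm(
  plan="-0.01 0.03 0.15 0 0 -0.07 -1;-0.01 0.03 0.3 0 0 -0.07 -1;-0.01 0.03 0.45 0 0 -0.07 -1;-0.01 0.03 0.55 0 0 -0.07 -1;-0.01 0.03 0.55 0 0 -0.07 -1;-0.01 0.03 0.55 0 0 -0.07 -1",
  grip_force=50,
)

```text
clock: 3.65
ee_pos: [565.3, -77.0, 189.8]
tcp_rot: [-0.001, 0.088, 0.996, 0.0]
contact_force: [0.6, 0.1, 1.3]
grip_width: 1.0
grip_force: 0.0
```

```bash
python3 - <<'E'
from fit import *
o=get_obs();print(o["ee_pos"],o["contact_force"])
a=grab_frame("scene");c=proj(a,[565,-83,210]).astype(int)
cv2.imwrite("pics/f.png",cv2.resize(a["pixels"][c[1]-30:c[1]+30,c[0]-35:c[0]+35],None,fx=9,fy=9,interpolation=cv2.INTER_CUBIC))
E
```

```text
[565.30378204 -76.97097668 189.82540169] [0.57815111 0.14211682 1.2944764 ]
```

View pics/f.png

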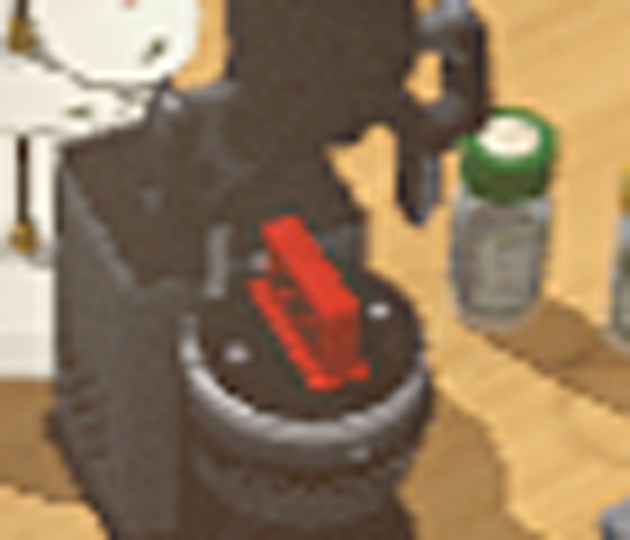

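```bash
python3 - <<'E'
from fit import *
a=grab_frame("scene");c=proj(a,[565,-83,210]).astype(int);o=c-[35,30]-.5
print(np.round((proj(a,[565,-83,210])-o)*9))
for z in(203,):
  for p in((215,295),(418,222)): print(z,atz(a,o+np.array(p)/9,z))
e=get_obs()
Rm=rot(e["tcp_rot"])
for y in(-42,-57,42,57):
  for x in(-11,11):print(x,y,np.round((proj(a,e["ee_pos"]+Rm.apply([x,y,-13]))-o)*9))
for p in((562.,-78.),):
  for z in (181,219):
    for sx,sy in((-31,-8),(31,-8),(31,8),(-31,8)):
      v=R.from_euler('z',-.18).apply([sx,sy,0])+[*p,z];print(z,sx,sy,np.round((proj(a,v)-o)*9))
E
```

```text
[323. 278.]
203 [588.38118307 -45.92343121 203.        ]
203 [ 574.13830203 -140.04597526  203.        ]
-11 -42 [388. 242.]
11 -42 [414. 275.]
-11 -57 [420. 231.]
11 -57 [446. 264.]
-11 42 [205. 303.]
11 42 [230. 338.]
-11 57 [172. 314.]
11 57 [196. 349.]
181 -31 -8 [368. 381.]
181 31 -8 [298. 285.]
181 31 8 [264. 296.]
181 -31 8 [333. 393.]
219 -31 -8 [372. 314.]
219 31 -8 [301. 218.]
219 31 8 [266. 229.]
219 -31 8 [337. 326.]
```

move_arm(
  plan="0 0 0 0 0 0 1;0 0 0 0 0 0 1;0 0 0 0 0 0 1;0 0 0 0 0 0 1;0 0 0 0 0 0 1;0 0 0 0 0 0 1;0 0 0 0 0 0 1;0 0 0 0 0 0 1;0 0 0 0 0 0 1;0 0 0 0 0 0 1",
  grip_force=40,
)

```text
clock: 4.58
ee_pos: [566.0, -78.9, 190.4]
tcp_rot: [0.0, 0.089, 0.996, -0.0]
contact_force: [-0.1, -1.0, 3.9]
grip_width: 0.005
grip_force: 1.7
```

```bash
python3 - <<'E'
from fit import *
o=get_obs();print(o["ee_pos"],o["contact_force"],o["moment"],o["grip_width"],o["grip_force"],o["clock"],rot(o["tcp_rot"]).as_euler('xyz'))
a=grab_frame("scene");c=proj(a,[565,-83,210]).astype(int)
cv2.imwrite("pics/g.png",cv2.resize(a["pixels"][c[1]-30:c[1]+30,c[0]-35:c[0]+35],None,fx=9,fy=9,interpolation=cv2.INTER_CUBIC))
E
```

```text
[565.99721997 -78.88856248 190.37388547] [-0.08962129 -0.97956385  3.87521712] [-0.28062418  0.1154495   0.03309168] 0.005012505796164266 1.6613603197038174 4.5833 [-3.14120227e+00  8.00289201e-04  2.96360974e+00]
```

View pics/g.png

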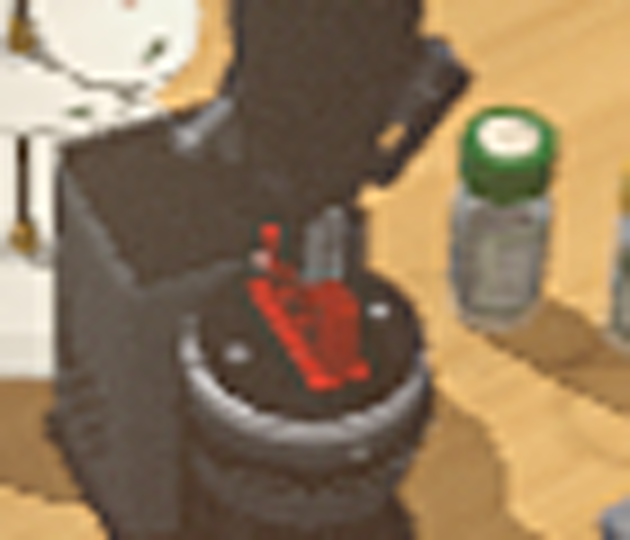

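```bash
python3 - <<'E'
from fit import *
a=grab_frame("scene");b=grab_frame("top");S=16
e=get_obs();Rm=rot(e["tcp_rot"]);print(e["grip_width"],e["grip_force"],e["contact_force"])
c=proj(a,[565,-83,225]).astype(int);o=c-[12,16]
im=cv2.resize(a["pixels"][o[1]:o[1]+32,o[0]:o[0]+24],None,fx=S,fy=S,interpolation=cv2.INTER_CUBIC)
im=cv2.convertScaleAbs(im,alpha=1.6,beta=10);im2=im.copy()
for k,z in enumerate((0,-19,-38)):
    P=[np.int32((proj(a,e["ee_pos"]+Rm.apply([x,y,z]))-o+.5)*S) for x,y in((-11,-8),(11,-8),(11,8),(-11,8))]
    cv2.polylines(im2,[np.array(P)],True,[(0,255,255),(0,255,0),(255,255,0)][k],1)
for z in(181,219):
    P=[np.int32((proj(a,R.from_euler('z',-.18).apply([x,y,0])+[565,-78,z])-o+.5)*S) for x,y in((-31,-8),(31,-8),(31,8),(-31,8))]
    cv2.polylines(im2,[np.array(P)],True,(255,255,255),1)
cv2.imwrite("pics/h.png",np.hstack([im,im2]))
E
```

```text
-0.0006263198978181872 1.9917188957333565 [-0.44375613 -2.04066826  3.67062101]
```

View pics/h.png

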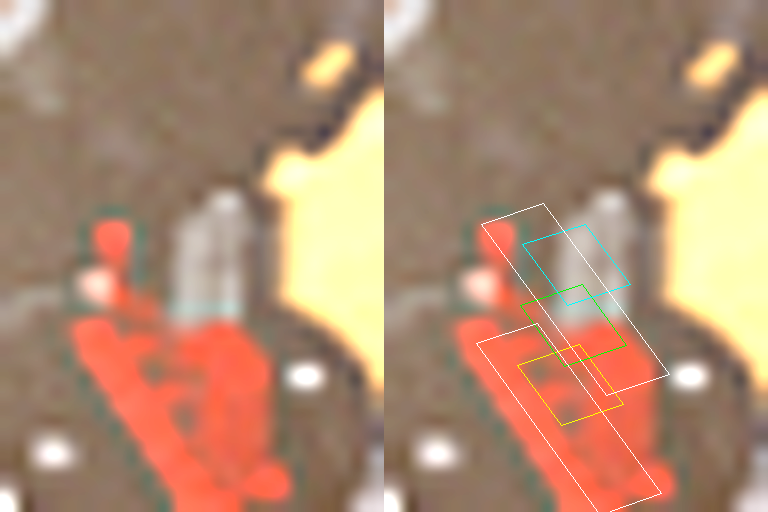

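move_arm(
  plan="0 0 0.01 0 0 0 1;0 0 0.01 0 0 0 1;0 0 0.01 0 0 0 1",
)

```text
clock: 4.98
ee_pos: [566.0, -78.9, 190.3]
tcp_rot: [0.001, 0.089, 0.996, -0.0]
contact_force: [-2.9, -0.6, 12.2]
grip_width: 0.0
grip_force: 6.4
```

move_arm(
  plan="0 0 -0.03 0 0 0 1;0 0 -0.03 0 0 0 1;0 0 -0.03 0 0 0 1;0 0 -0.03 0 0 0 1",
)

```text
clock: 5.32
ee_pos: [565.3, -77.8, 193.2]
tcp_rot: [-0.001, 0.088, 0.996, 0.0]
contact_force: [-0.3, 0.1, -0.7]
grip_width: 0.001
grip_force: 0.0
```

move_arm(
  plan="0 0 -0.17 0 0 0 1;0 0 -0.17 0 0 0 1;0.06 0.15 -0.17 0 0 0 1;0.06 0.15 -0.17 0 0 0 1;0.06 0.15 -0.08 0 0 0 1;0.06 0.15 0.02 0 0 0 1;0.06 0.15 0.06 0 0 0 1;0.06 0.15 0.08 0 0 0 1;0.06 0.15 0.08 0 0 0 1",
)

```text
clock: 6.07
ee_pos: [558.7, -46.6, 177.0]
tcp_rot: [-0.001, 0.089, 0.996, 0.0]
contact_force: [-0.9, -0.1, 0.1]
grip_width: -0.001
grip_force: 0.0
```

move_arm(
  plan="0 0 0.02 0 0 0 1;0 0 0.03 0 0 0 1;0 0 0.04 0 0 0 1;0 0 0.04 0 0 0 1",
)

```text
clock: 6.4
ee_pos: [559.2, -46.9, 170.0]
tcp_rot: [0.0, 0.089, 0.996, 0.0]
contact_force: [0.5, -0.0, -0.6]
grip_width: -0.003
grip_force: 0.0
```

move_arm(
  plan="0 0 0.02 0 0 0 1;0 0 0.04 0 0 0 1;0 0 0.05 0 0 0 1;0 0 0.06 0 0 0 1;0 0 0.06 0 0 0 1",
)

```text
clock: 6.82
ee_pos: [558.9, -46.8, 157.5]
tcp_rot: [-0.001, 0.089, 0.996, -0.0]
contact_force: [-0.4, 0.3, -0.1]
grip_width: 0.001
grip_force: 0.0
```

move_arm(
  plan="0 0 0.01 0 0 0 1;0 0 0.02 0 0 0 1;0 0 0.03 0 0 0 1;0 0 0.035 0 0 0 1;0 0 0.035 0 0 0 1",
)

```text
clock: 7.23
ee_pos: [559.2, -46.9, 151.4]
tcp_rot: [0.0, 0.089, 0.996, 0.0]
contact_force: [-0.4, 0.2, 2.9]
grip_width: -0.004
grip_force: 1.4
```

```bash
python3 - <<'E'
from fit import *
a=grab_frame("scene");S=20
e=get_obs();Rm=rot(e["tcp_rot"])
T=np.array(e["ee_pos"])+[0,0,29.5]
c=proj(a,T).astype(int);o=c-[18,16]
im=cv2.resize(a["pixels"][o[1]:o[1]+28,o[0]:o[0]+36],None,fx=S,fy=S,interpolation=cv2.INTER_CUBIC)
im=cv2.convertScaleAbs(im,alpha=1.8,beta=15)
for z in(0,-38):
    P=[np.int32((proj(a,T+Rm.apply([x,y,z]))-o+.5)*S) for x,y in((-11,-8),(11,-8),(11,8),(-11,8))]
    cv2.polylines(im,[np.array(P)],True,(0,255,255),1)
for x,y in((565,-78),):
  P=[np.int32((proj(a,[x+48*np.cos(t),y+48*np.sin(t),181])-o+.5)*S) for t in np.linspace(0,6.28,60)]
  cv2.polylines(im,[np.array(P)],True,(0,255,0),1)
  P=[np.int32((proj(a,R.from_euler('z',-.18).apply([sx,sy,0])+[x,y,219])-o+.5)*S) for sx,sy in((-31,-8),(31,-8),(31,8),(-31,8))]
  cv2.polylines(im,[np.array(P)],True,(255,255,255),1)
cv2.imwrite("pics/i.png",im)
E
```

```text
(no output)
```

View pics/i.png

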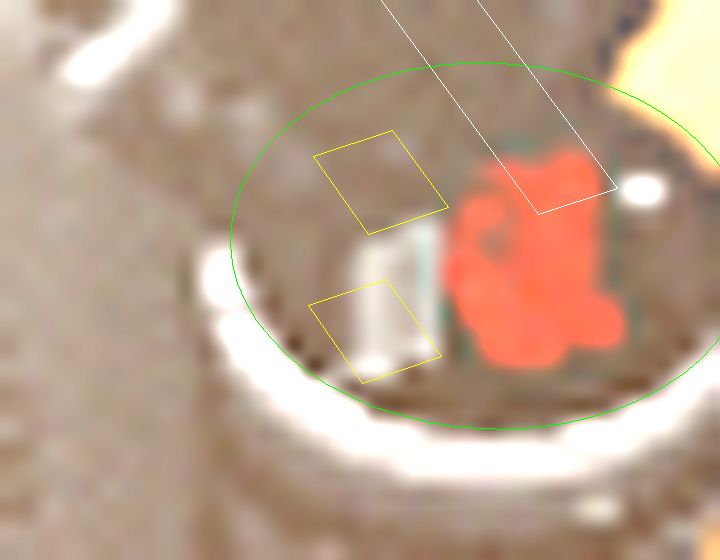

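move_arm(
  plan="0 0 -0.2 0 0 0 0.8;0 0 -0.37 0 0 0 0;-0.03 -0.08 -0.37 0 0 0 -1;-0.057 -0.147 -0.37 0 0 0 -1;-0.057 -0.147 -0.37 0 0 0 -1;-0.057 -0.147 -0.37 0 0 0 -1;-0.057 -0.147 -0.37 0 0 0 -1;-0.057 -0.147 -0.37 0 0 0 -1",
)

```text
clock: 7.95
ee_pos: [564.9, -76.2, 224.4]
tcp_rot: [-0.001, 0.088, 0.996, 0.001]
contact_force: [0.7, 0.4, 0.4]
grip_width: 1.0
grip_force: 0.0
```

move_arm(
  plan="0 -0.007 0.1 0 0 0 -1;0 -0.007 0.2 0 0 0 -1;0 -0.007 0.28 0 0 0 -1;0 -0.007 0.335 0 0 0 -1;0 -0.007 0.335 0 0 0 -1;0 -0.007 0.335 0 0 0 -1",
)

```text
clock: 8.45
ee_pos: [564.6, -78.2, 157.4]
tcp_rot: [-0.001, 0.088, 0.996, 0.0]
contact_force: [0.2, 0.3, 0.4]
grip_width: 0.999
grip_force: 0.0
```

move_arm(
  plan="0 0 0 0 0 0 1;0 0 0 0 0 0 1;0 0 0 0 0 0 1;0 0 0 0 0 0 1;0 0 0 0 0 0 1;0 0 0 0 0 0 1;0 0 0 0 0 0 1;0 0 0 0 0 0 1",
  grip_force=50,
)

```text
clock: 9.12
ee_pos: [565.4, -79.8, 158.6]
tcp_rot: [0.001, 0.089, 0.996, -0.0]
contact_force: [-0.8, -1.4, 2.7]
grip_width: 0.181
grip_force: 50.4
```

move_arm(
  plan="0 0 0 0 0 -0.1 1;0 0 0 0 0 -0.2 1;0 0 0 0 0 -0.3 1;0 0 0 0 0 -0.36 1;0 0 0 0 0 -0.36 1",
)

```text
clock: 9.53
ee_pos: [565.4, -81.1, 158.7]
tcp_rot: [0.001, 0.005, 1.0, 0.001]
contact_force: [0.0, -1.5, 5.7]
grip_width: 0.18
grip_force: 109.0
```

```bash
python3 - <<'E'
from h import *
o=get_obs();print(o["q"].round(3),o["moment"],o["contact_force"],rot(o["tcp_rot"]).as_euler('xyz'))
E
```

```text
[ 0.003  0.54   0.159  1.72  -0.107  0.888  1.766] [-0.34115388  0.00759453 -3.16963994] [ 0.02235366 -1.54674206  5.68116984] [3.14057420e+00 2.16010529e-03 3.13080026e+00]
```

move_arm(
  plan="0 0 0 0 0 0.15 1;0 0 0 0 0 0.3 1;0 0 0 0 0 0.45 1;0 0 0 0 0 0.6 1;0 0 0 0 0 0.6 1",
)

```text
clock: 9.95
ee_pos: [565.1, -78.5, 158.6]
tcp_rot: [-0.0, 0.145, 0.989, -0.001]
contact_force: [-0.3, -1.9, 5.8]
grip_width: 0.181
grip_force: 50.9
```

```bash
python3 - <<'E'
from h import *
o=get_obs();print(o["q"].round(3),o["moment"],o["contact_force"],rot(o["tcp_rot"]).as_euler('xyz'))
E
```

```text
[-0.055  0.545  0.24   1.722 -0.157  0.893  1.529] [-0.09015064  0.19981178 -0.0754787 ] [-0.27429912 -1.864025    5.75867385] [-3.14009637e+00  1.98628871e-04  2.85004135e+00]
```

move_arm(
  plan="0 0 0 0 0 0.2 1;0 0 0 0 0 0.4 1;0 0 0 0 0 0.6 1;0 0 0 0 0 0.8 1;0 0 0 0 0 0.96 1;0 0 0 0 0 0.96 1",
)

```text
clock: 10.45
ee_pos: [565.8, -77.5, 158.6]
tcp_rot: [0.001, 0.376, 0.927, -0.0]
contact_force: [0.7, 0.4, 4.5]
grip_width: 0.182
grip_force: 51.0
```

move_arm(
  plan="0 0 0 0 0 0.2 1;0 0 0 0 0 0.4 1;0 0 0 0 0 0.6 1;0 0 0 0 0 0.8 1;0 0 0 0 0 0.94 1;0 0 0 0 0 0.94 1;0 0 0 0 0 0.94 1",
)

```text
clock: 11.03
ee_pos: [566.0, -77.9, 158.5]
tcp_rot: [0.001, 0.581, 0.814, 0.0]
contact_force: [1.3, -0.1, 5.4]
grip_width: 0.177
grip_force: 51.0
```

```bash
python3 - <<'E'
from h import *
o=get_obs();print(o["q"].round(3),o["moment"],o["contact_force"],rot(o["tcp_rot"]).as_euler('xyz'))
E
```

```text
[-0.221  0.581  0.509  1.726 -0.341  0.923  0.758] [ 0.08874981 -0.03165187 -0.11653325] [ 1.30595998 -0.0711892   5.3674712 ] [3.14075758e+00 1.09296944e-03 1.90241198e+00]
```

move_arm(
  plan="0 0 -0.02 0 0 0 1;0 0 -0.04 0 0 0 1;0 0 -0.06 0 0 0 1;0 0 -0.06 0 0 0 1",
)

```text
clock: 11.37
ee_pos: [565.4, -78.0, 170.3]
tcp_rot: [-0.0, 0.583, 0.812, 0.001]
contact_force: [2.4, 0.8, -0.5]
grip_width: 0.18
grip_force: 49.8
```

Lifting freely; continue.

move_arm(
  plan="0 0 -0.06 0 0 0 1;0 0 -0.13 0 0 0 1;0 0 -0.2 0 0 0 1;0 0 -0.27 0 0 0 1;0 0 -0.34 0 0 0 1;0 0 -0.41 0 0 0 1;0 0 -0.46 0 0 0 1;0 0 -0.47 0 0 0 1;0 0 -0.47 0 0 0 1;0 0 -0.47 0 0 0 1;0 0 -0.47 0 0 0 1;0 0 -0.47 0 0 0 1",
)

```text
clock: 12.37
ee_pos: [564.3, -79.0, 263.0]
tcp_rot: [-0.001, 0.584, 0.812, -0.001]
contact_force: [0.5, -0.2, -2.4]
grip_width: 0.175
grip_force: 50.4
```

```bash
python3 - <<'E'
from h import *
o=get_obs();print(o["clock"],o["ee_pos"],o["contact_force"],o["grip_force"])
a=grab_frame("scene");c=proj(a,[565,-78,230]).astype(int)
cv2.imwrite("pics/j.png",cv2.resize(a["pixels"][c[1]-45:c[1]+40,c[0]-45:c[0]+45],None,fx=6,fy=6,interpolation=cv2.INTER_CUBIC))
E
```

```text
12.3667 [564.32352337 -78.99771821 262.98418353] [ 0.54749925 -0.21742473 -2.43015611] 50.401756167411804
```

View pics/j.png

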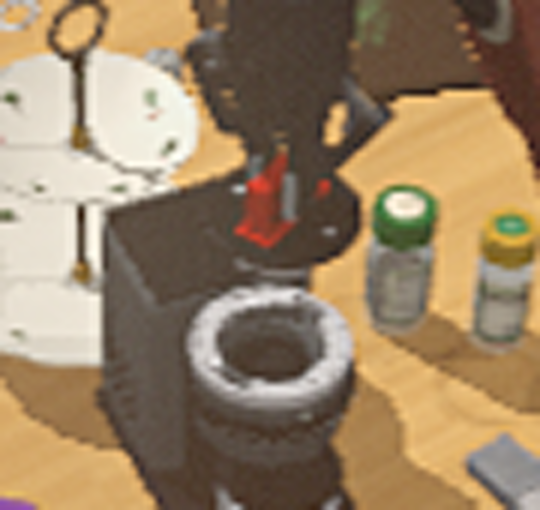

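The picture shows the collar open and empty at (270,345). The carrier hangs level in the fingers above it at (270,210), about 104 mm up. The jars are where they were.

```bash
python3 -c "
from station import *
print(sign_off())"
```

```text
the job is handed in; nothing more can be done
None
```

The burr carrier is unscrewed (left-hand thread, turned 1.06 rad clockwise from above) and I handed the job in with it held level about 104 mm above its seat, over the collar; the sign-off gave no verdict.

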